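# Couple the sample carousel to its drive

### The job

The carousel of the sample changer is not coupled: it rides high on the drive pin hidden under its hub. Using its bar knob, turn the carousel slowly clockwise (seen from above) under light downward pressure until you feel it drop onto the pin, press it fully down, and turn it on clockwise under the same pressure so that it locks and stays down when you let go. Do not force it, and leave the other things on the bench and on the changer where they are.

Things in the scene. Friction and masses are not known exactly. Their poses are not given: they have to be found in the camera images.
- changer: Sample changer: white housing 380 x 260 x 70 mm with a lift tower on its rear left corner; heavy, does not move. Origin: at bench level on the vertical axis of its drive shaft (x to its rear, y to its left, z up). The shaft, 18 mm thick, rises from the deck into the carousel's hub; its gear motor holds it still in whatever direction it last stopped, different every time.
- pin_top (a point): Hidden under the hub: point on the shaft's axis level with the top of the cross pin, 97 mm above the bench. The pin, 6 mm thick and 60 mm long, lies level through the shaft; this point's axes do not show its direction. A spring seat round the shaft pushes the hub up with about 2 N while the hub rides on the pin, 0.9 N more per mm further down, 14 N at the bottom.
- carousel: Loose grey carousel, 0.4 to 0.6 kg, a disc 216 mm across with eight capped cups (tops 47 mm above its origin, inner edges 63 mm from its axis). Origin: centre of the hub's lower face, on its axis, z up. The origin stands 97 mm above the bench while riding on the pin, 84 pressed fully down, 86 locked and let go; let go unlocked it rises to 92 or more. 1.5 mm of play on the shaft all round.
- hub_face (a point): Centre of the hub's lower face (the carousel's origin again). Two slots half a turn apart in this face, hidden, 10 mm wide, catch the pin within 4 degrees either side; 20 to 115 degrees of clockwise turn from the start brings them over it. It then sinks 1 to 4 mm by its weight; about 12 N of push takes it 13 mm down. Down, it turns on clockwise 40 degrees to a firm stop, locked from 25 on.
- carousel_grip (a point): Grip point of the carousel's black bar knob, on its axis, 73 mm above the carousel's origin and turning with it. The upright bar is 14 mm thick along y and 54 mm long along x; its top is 14 mm above this point, its foot (a flat white cap 84 mm across) 32 mm below. Clockwise is falling yaw; half a turn makes no difference. Over 25 N of push, or 0.5 N m of twist against pin or stop, is forcing it.
- spare_cup: Loose capped sample cup, 37 mm across, 44 mm tall, on the rear right corner of the changer's deck; origin at the centre of its foot. Not to be disturbed.
- wash_bottle: Loose white wash bottle with a spout, 66 mm across, 190 mm tall, on the bench; origin at the centre of its foot. Not to be disturbed.
- flask: Loose stoppered conical glass flask, 82 mm across, 134 mm tall, on the bench; origin at the centre of its foot. Not to be disturbed.
- beaker: Loose glass beaker, 70 mm across, 90 mm tall, on the bench; origin at the centre of its foot. Not to be disturbed.
- reagent: Loose amber reagent bottle, 66 mm across, 150 mm tall, on the bench; origin at the centre of its foot. Not to be disturbed.
- tube_rack: Loose white rack of capped tubes, 70 x 160 mm, 104 mm tall, on the bench; origin at the centre of its foot. Not to be disturbed.
- scoop: Loose steel lab spatula, 160 mm long, lying on the bench; origin under its middle. Not to be disturbed.

How it is judged:
By the outcome, as a careful person would: the job done as asked, in the order asked, and still so for the second after the job is handed in, with the robot touching nothing.
It also fails if it takes over 64 s, if anything falls off the work surface, if the arm or the gripper's body presses on something with over 40 N, if the wrist force passes 120 N, or if a joint passes its speed limit or range.

### The arm

A 6-joint arm with a two-finger parallel gripper is mounted at the origin on the work surface. World frame = base frame: x ahead of the robot, y to its left, z up, the work surface at z = 0. Lengths are in m, angles in rad, forces in N, time in s.
With the tool pointing down it reaches from about 0.35 to 0.975 m from the base axis. Payload 4.9 kg.
Tool frame: the origin (TCP) lies at the very end of the fingers, on their centre line; the grasp point (between the pads) lies 19 mm behind it; z points along the fingers, x is the direction in which the jaws open and shut, and the axes are right-handed (so a half turn about z gives the same grasp; the last joint's range is limited). The gripper opens to 85 mm and grips with 20 to 120 N. Pads are 22 mm wide; open, the fingers measure 114 mm over their backs; the gripper's body (76 mm by 85 mm) begins 54 mm behind the grasp point. The pads swing forward as they close: fully open they stand 13 mm farther back than shut.
Start: joints at [1.103, 0.053, 1.613, -0, 1.476, -0.119], TCP at [0.214, 0.587, 0.231] pointing down, gripper open.
Joint ranges: [-3.01, 3.01], [-1.01, 2.22], [0.06, 2.58], [-1.02, 4.17], [0.09, 2.62], [-3.14, 3.14]. Speed limits (rad/s): [2.57, 2.57, 3.14, 3.14, 3.14, 3.14].

### API

Orientations are given as a unit quaternion [w, x, y, z].
In Python, from bench import sense, get_image, camera_model, sign_off, search_frame, place_of gives the robot as it stands.
- The arm moves only by the shell command python3 -m handwheel 'ROWS' [FORCE]. ROWS is a JSON object of lists of equal length, an entry for each row: "grip": the finger opening in m, from 0 to 0.0854; "travel": the shift along the world's x, y, z in m, a list of three; "rotation": the turn, a rotation vector about the world's x, y, z in rad, a list of three. In form: {"grip": [grip, ...], "travel": [[x, y, z], ...], "rotation": [[wx, wy, wz], ...]}. A call has 1 to 12 rows; each row shifts and turns the pose as measured when the row begins; what a row does not reach is not made up. A row lasts 1/10 s, in which the tool goes at most 50 mm and 8.59 degrees, less where a joint would pass 70% of its speed; a pose out of reach is approached as far as the arm can. A call is refused whole if a number of a shift passes 0.05 or a number of a turn 0.15, either way. A call with a gripper value outside its range is refused whole. The fingers move at their own pace and stop on an object; FORCE is the grip in N (left out, the last holds). Time passes only in rows, so rows that do not move let the fingers close. It gives the time, the measured TCP pose, the force and the opening at its end, in the units of the state.
- sense(): the state, without advancing time (a new reading comes with each control period).
- get_image(name): name is "scene" or "top" or "wrist"; returns (picture, depth): 384x512x3 uint8, red, green, blue; 384x512 float32, m along the optical axis (not along the pixel's ray), 0 where there is no reading.
- camera_model(name): a dict with "fx", "fy", "cx", "cy" (pixels), "pose" (4x4, takes a point from camera to world coordinates); the wrist camera has in their place "tool_from_camera" (4x4, takes a point from camera to tool coordinates, whose origin is the TCP and whose axes are the tool frame's). Camera axes: x right, y down, z forward; pixel columns grow to the right and rows downward; lengths in m; the calibration is good to about 2 mm. The wrist camera is an equidistant fisheye: a pixel r from the principal point sees the ray r / f radians off the axis. A picture is of the moment at which its call begins: read the wrist's pose just before it. camera_model takes no time and is no camera call.
- sign_off(): hands the job in, once; it reports no verdict.
Trained networks look in the newest picture that a camera, given by its name, has taken for a name from the list of things; names that differ only in an ending like _2 or _b are one class to them, and where a whole thing is asked for, a point or a joint stands for the part that bears it (a point fixed in the world has none). Each returns a list of dicts, best first, with "conf" (0 to 1); they miss things now and then, are a little off and sometimes report something else, mostly with a low value. They report only what shows in the picture. A call takes as long as a camera call.
- search_frame(query, camera): "bbox" ([left, top, width, height] in pixels, round what is visible of it).
- place_of(query, camera): "at" ([column, row] in pixels: a listed point, or the origin of a listed thing).
The state is a dict: "t": time; "joint_pos": joint angles; "qvel": joint speeds; "effort": joint torques, N m; "tcp_pos": TCP position; "tcp_rot": TCP orientation; "ft_force": force on the tool from outside, world axes, zero at the start; "ft_torque": the same for the moment, N m; "grip_width": opening from 0.0 (shut) to 1.0 (fully open).
Only numpy, scipy, OpenCV 4.12 (cv2) and the standard library are available. Lean on these libraries where they do the work, as an engineer would, in place of code of your own. Each camera call takes 0.05 s, during which the arm holds its last target.

## Working session

There is one attempt and no reset: what is moved stays moved. The work goes in short steps, Python scripts to look and compute and a shell command to move; the robot and the scene stay as the last step left them, time stands still between calls to the robot, and variables do not carry over. Pictures are saved under pics/ and viewed, and the job is handed in when it is done.

```bash
mkdir -p pics; ls
cat > h.py <<'E'
from bench import *
import numpy as np, cv2
def snap(n,f):
    p,d=get_image(n); cv2.imwrite('pics/'+f+'.png',cv2.cvtColor(p,cv2.COLOR_RGB2BGR)); np.save('pics/'+f+'.npy',d); return p,d
def w(n,u,v,z):
    m=camera_model(n); P=np.array(m['pose']); c=np.array([(u-m['cx'])/m['fx']*z,(v-m['cy'])/m['fy']*z,z]); return P[:3,:3]@c+P[:3,3]
def wh(n,u,v,h):
    a=w(n,u,v,0); b=w(n,u,v,1); s=(h-a[2])/(b[2]-a[2]); return a+s*(b-a)
E
python3 - <<'E'
from h import *
for n in ['top','scene']:
    p,d=snap(n,n+'0')
    for q in ['carousel','carousel_grip','changer','spare_cup']:
        print(n,q,place_of(q,n)[:2],search_frame(q,n)[:1])
s=sense();print(s)
E
```

```text
pics
top carousel [{'at': [231.4, 211.2], 'conf': 0.68}] [{'bbox': [199.0, 178.3, 66.5, 66.5], 'conf': 0.65}]
top carousel_grip [{'at': [225.8, 212.4], 'conf': 0.83}] [{'bbox': [195.0, 179.1, 70.3, 65.4], 'conf': 0.93}]
top changer [{'at': [226.7, 208.8], 'conf': 0.74}] [{'bbox': [138.7, 143.1, 144.5, 127.6], 'conf': 0.98}]
top spare_cup [{'at': [246.9, 165.0], 'conf': 0.47}] [{'bbox': [241.9, 157.4, 12.3, 16.0], 'conf': 0.4}]
scene carousel [{'at': [262.8, 172.3], 'conf': 0.82}, {'at': [293.5, 213.3], 'conf': 0.4}] [{'bbox': [226.6, 141.0, 74.9, 55.0], 'conf': 0.81}]
scene carousel_grip [{'at': [262.3, 154.4], 'conf': 0.82}] [{'bbox': [225.0, 138.9, 73.7, 54.8], 'conf': 0.8}]
scene changer [{'at': [260.6, 192.8], 'conf': 0.9}, {'at': [179.3, 349.1], 'conf': 0.18}] [{'bbox': [198.3, 109.7, 155.6, 133.6], 'conf': 0.68}]
scene spare_cup [{'at': [295.3, 210.3], 'conf': 0.58}] [{'bbox': [292.5, 200.9, 8.8, 13.3], 'conf': 0.55}]
{'t': 0.9, 'joint_pos': array([ 1.10305438e+00,  5.26712774e-02,  1.61291531e+00, -3.39561376e-08,
        1.47600251e+00, -1.19008089e-01]), 'qvel': array([-6.01196491e-04,  1.15546950e-03,  1.93483597e-03,  1.66229442e-05,
        2.37628242e-04,  1.57074861e-03]), 'effort': array([ 1.06113050e-03, -3.93686485e+01, -3.70462525e+01,  5.08478729e-05,
        2.61656278e-04, -1.01152580e-05]), 'tcp_pos': array([0.21356022, 0.58735398, 0.23131224]), 'tcp_rot': array([-8.24843335e-07,  8.19056821e-01,  5.73712406e-01,  1.57469433e-06]), 'ft_force': array([-0.08376744, -0.01428506,  0.1019968 ]), 'ft_torque': array([-0.00133507, -0.02715012, -0.01088274]), 'grip_width': 0.9994909428877474}
```

Run:
```python
from h import *
import cv2
a=cv2.imread('pics/top0.png')
cv2.imwrite('pics/topc.png',cv2.resize(a[120:290,120:300],None,fx=3.5,fy=3.5,interpolation=cv2.INTER_CUBIC))
d=np.load('pics/top0.npy')
m=camera_model('top');print(m)
for u,v in [(225.8,212.4),(231,211)]: print(wh('top',u,v,.17),wh('top',u,v,.184),d[int(v),int(u)],w('top',u,v,d[int(v),int(u)]))
print(wh('scene',262.3,154.4,.17), wh('scene',262.8,172.3,.097),wh('scene',260.6,192.8,0),wh('top',226.7,208.8,0))
```

```text
{'fx': 379.58705816262744, 'fy': 379.58705816262744, 'cx': 259.8179942230752, 'cy': 194.11258805478596, 'pose': array([[-2.55357659e-02, -9.92939338e-01,  1.15842115e-01,
         3.72706482e-01],
       [-9.99668486e-01,  2.57453096e-02,  3.12755360e-04,
         1.49449628e-03],
       [-3.29293821e-03, -1.15795725e-01, -9.93267591e-01,
         1.34431205e+00],
       [ 0.00000000e+00,  0.00000000e+00,  0.00000000e+00,
         1.00000000e+00]])}
[0.45537291 0.10867871 0.17      ] [0.45438737 0.10740087 0.184     ] 1.2141505 [0.45805353 0.11215436 0.13192057]
[0.45930142 0.09249683 0.17      ] [0.45826905 0.09141192 0.184     ] 1.1601781 [0.45810254 0.09123694 0.18625801]
[0.46597421 0.08942472 0.17      ] [0.46839669 0.09166096 0.097     ] [0.46223829 0.09209348 0.        ] [0.48005367 0.12080594 0.        ]
```

View pics/topc.png

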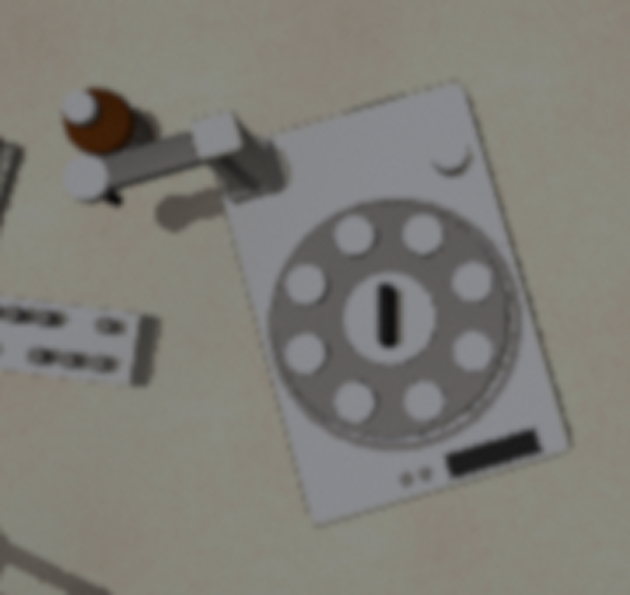

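View pics/top0.png

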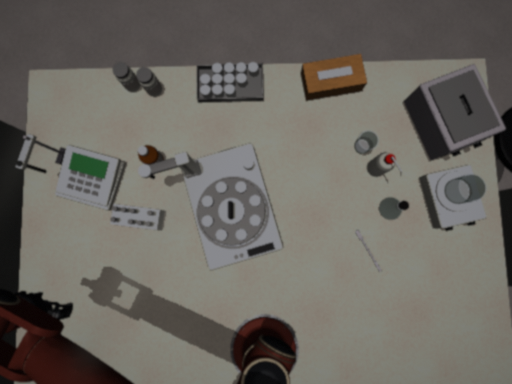

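View pics/scene0.png

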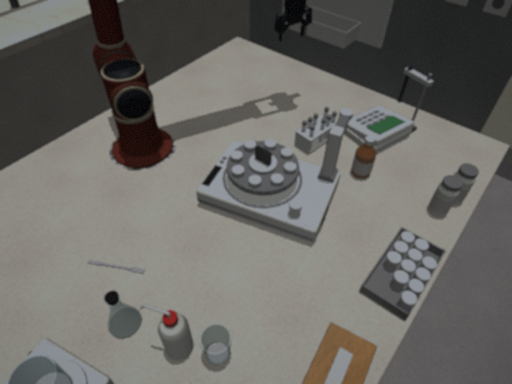

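The top picture shows the carousel centre near pixel (231, 211). The black bar runs vertically in the image, from (231, 201) to (231, 219), so roughly along world x. The lift tower is behind it, near (187, 163), with its arm pointing left.

Run:
```python
from h import *
a=cv2.imread('pics/top0.png');d=np.load('pics/top0.npy')
g=a.max(2); 
P=[];
for v in range(195,228):
  for u in range(218,245):
    if g[v,u]<60: P.append(wh('top',u,v,.184)[:2])
P=np.array(P);c=P.mean(0);U,S,V=np.linalg.svd(P-c);print(len(P),c,V[0],np.degrees(np.arctan2(V[0][1],V[0][0])),np.ptp((P-c)@V.T,axis=0))
# tower heights
for v in range(148,182,4):
  print([ (round(w('top',u,v,d[v,u])[2],3)) for u in range(138,206,4)])
print(w('top',182,158,d[158,182]),w('top',187,163,d[163,187]),w('top',146,171,d[171,146]))
# disc fit via depth: points of height .1-.16 within region
Q=[w('top',u,v,d[v,u]) for v in range(170,255) for u in range(190,275)];Q=np.array(Q)
k=Q[(Q[:,2]>.139)&(Q[:,2]<.150)];print(len(k),k.mean(0),np.ptp(k,axis=0))
```

```text
65 [0.46177671 0.09295637] [-0.99997285  0.0073686 ] 179.57780633904156 [0.04921911 0.00958722]
[np.float64(0.15), np.float64(0.149), np.float64(0.145), np.float64(0.104), np.float64(1.344), np.float64(0.009), np.float64(0.004), np.float64(0.007), np.float64(-0.001), np.float64(-0.002), np.float64(0.003), np.float64(0.002), np.float64(-0.002), np.float64(-0.001), np.float64(-0.003), np.float64(0.001), np.float64(-0.007)]
[np.float64(0.15), np.float64(0.146), np.float64(0.148), np.float64(0.12), np.float64(0.096), np.float64(0.068), np.float64(-0.004), np.float64(-0.005), np.float64(0.001), np.float64(0.0), np.float64(0.009), np.float64(0.003), np.float64(-0.001), np.float64(-0.0), np.float64(0.0), np.float64(0.004), np.float64(-0.002)]
[np.float64(0.102), np.float64(0.121), np.float64(0.123), np.float64(0.115), np.float64(0.103), np.float64(0.081), np.float64(0.017), np.float64(0.002), np.float64(-0.002), np.float64(0.247), np.float64(0.25), np.float64(0.251), np.float64(0.247), np.float64(-0.001), np.float64(0.0), np.float64(-0.003), np.float64(0.001)]
[np.float64(0.005), np.float64
[... 1605 characters left out ...]
), np.float64(-0.007), np.float64(0.001), np.float64(0.005), np.float64(0.002), np.float64(0.0), np.float64(0.002), np.float64(-0.004), np.float64(-0.0), np.float64(-0.001), np.float64(0.002), np.float64(0.002), np.float64(0.067), np.float64(0.067), np.float64(0.073), np.float64(0.069), np.float64(0.069)]
[0.61326609 0.22783598 0.24880553] [0.5991382  0.21431227 0.24294565] [0.58104796 0.33955248 0.22848984]Traceback (most recent call last):
  File "<stdin>", line 14, in <module>
  File "h.py", line 6, in w
    m=camera_model(n); P=np.array(m['pose']); c=np.array([(u-m['cx'])/m['fx']*z,(v-m['cy'])/m['fy']*z,z]); return P[:3,:3]@c+P[:3,3]
ValueError: time passes only in moves, steps and waits
```

```bash
python3 -m handwheel '{"grip":[0.085,0.085,0.085,0.085,0.085,0.085,0.085,0.085,0.085,0.085,0.085,0.085],"travel":[[0.02,-0.04,0.005],[0.02,-0.04,0.005],[0.02,-0.04,0.005],[0.02,-0.04,0.005],[0.02,-0.04,0.005],[0.02,-0.04,0.005],[0.02,-0.04,0.005],[0.02,-0.04,0.005],[0.02,-0.04,0.005],[0.02,-0.04,0.005],[0.02,-0.04,0.005],[0.02,-0.04,0.005]],"rotation":[[0,0,0.03],[0,0,0.03],[0,0,0.03],[0,0,0.03],[0,0,0.03],[0,0,0.03],[0,0,0.03],[0,0,0.03],[0,0,0.03],[0,0,0.03],[0,0,0.03],[0,0,0.03]]}' 60
```

```text
t: 2.1
tcp_pos: [0.4561, 0.0921, 0.2937]
tcp_rot: [0.002, 0.694, 0.72, 0.003]
ft_force: [0.4, 0.4, -0.2]
grip_width: 0.996
```

```bash
python3 -m handwheel '{"grip":[0.085,0.085],"travel":[[0,0,0],[0,0,0]],"rotation":[[0,0,0],[0,0,0]]}'
cat >> h.py <<'E'
from scipy.spatial.transform import Rotation as R
def wristmap(s):
    m=camera_model('wrist');T=np.array(m['tool_from_camera']);q=np.array(s['tcp_rot'])
    Rt=R.from_quat(q[[1,2,3,0]]).as_matrix();p=np.array(s['tcp_pos'])
    def f(u,v,h):
        x=(u-m['cx']);y=(v-m['cy']);r=np.hypot(x,y)+1e-9;th=r/m['fx']
        ray=np.array([np.sin(th)*x/r,np.sin(th)*y/r,np.cos(th)])
        o=Rt@T[:3,3]+p;dr=Rt@T[:3,:3]@ray
        return o+dr*(h-o[2])/dr[2]
    return f
def yaw(s):
    q=np.array(s['tcp_rot']);M=R.from_quat(q[[1,2,3,0]]).as_matrix();return np.degrees(np.arctan2(M[1,0],M[0,0])),M[:,2]
E
python3 - <<'E'
from h import *
s=sense();p,d=snap('wrist','w1');print(s['tcp_pos'],yaw(s),s['joint_pos'][5],place_of('carousel_grip','wrist'),search_frame('carousel_grip','wrist'))
E
```

```text
t: 2.3
tcp_pos: [0.458, 0.0874, 0.2947]
tcp_rot: [0.003, 0.697, 0.717, 0.003]
ft_force: [-0.7, 0.5, -0.0]
grip_width: 0.997
[0.45801711 0.08740572 0.2947093 ] (np.float64(91.6443589036529), array([ 8.36918193e-03,  2.71079900e-04, -9.99964941e-01])) -1.570755121828544 [{'at': [264.3, 180.4], 'conf': 0.58}] [{'bbox': [165.3, 66.4, 194.7, 189.6], 'conf': 0.97}, {'bbox': [138.2, 13.8, 352.3, 348.0], 'conf': 0.28}]
```

View pics/w1.png

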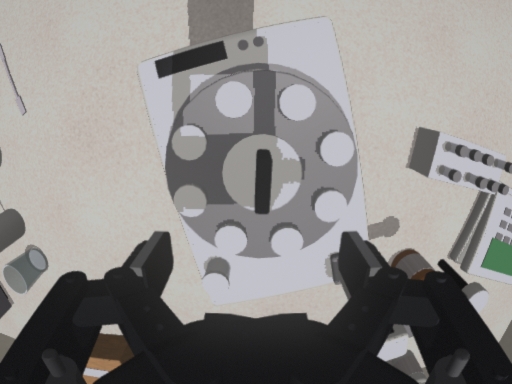

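The wrist picture shows the bar upright at about (263, 150) to (263, 213), with the white cap round (262, 172).

Run:
```python
from h import *
s=sense();f=wristmap(s)
a=cv2.imread('pics/w1.png');cv2.imwrite('pics/w1c.png',cv2.resize(a[130:230,210:320],None,fx=5,fy=5,interpolation=cv2.INTER_CUBIC))
g=a.max(2);n,l,st,c=cv2.connectedComponentsWithStats((g<45).astype(np.uint8))
k=l[182,263];print(st[k],c[k])
vs,us=np.nonzero(l==k)
P=np.array([f(u,v,.184)[:2] for u,v in zip(us,vs)]);r=cv2.minAreaRect((P*1000).astype(np.float32));print(r)
for u,v in [(263,150),(263,213)]: print(f(u,v,.184))
T=np.array(camera_model('wrist')['tool_from_camera']);print(T)
# disc ellipse: bench frame
for u,v in [(166,165),(357,165),(261,65),(265,257)]: print(f(u,v,.115))
```

```text
[     0      0    512    384 156108] [255.54436031 155.93110539]
((545.837890625, 96.54095458984375), (608.4271850585938, 1067.5709228515625), 1.5648458003997803)
[0.4301967  0.09478117 0.184     ]
[0.48827045 0.09711739 0.184     ]
[[ 9.99999775e-01  2.61888392e-04  6.18368200e-04 -9.04058192e-06]
 [-4.25058045e-04  9.59729191e-01  2.80926502e-01 -7.12089019e-02]
 [-5.19894622e-04 -2.80926701e-01  9.59729086e-01 -1.41616679e-01]
 [ 0.00000000e+00  0.00000000e+00  0.00000000e+00  1.00000000e+00]]
[ 0.46235652 -0.01258859  0.115     ]
[0.45497262 0.2060696  0.115     ]
[0.35031366 0.09158161 0.115     ]
[0.57596617 0.10504328 0.115     ]
```

View pics/w1c.png

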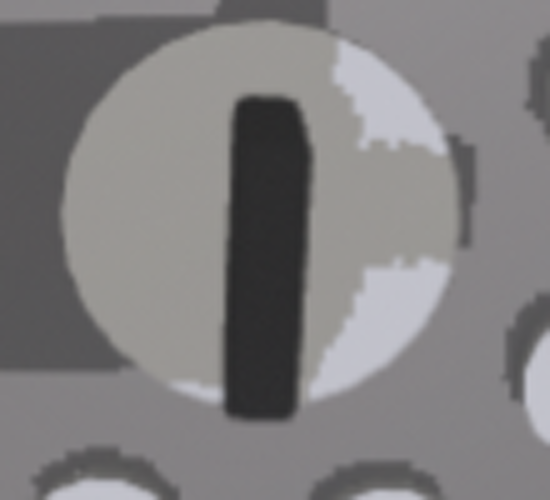

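Run:
```python
from h import *
s=sense();f=wristmap(s)
print('cap',f(262.2,172.4,.138))
a=f(262.,213,.184);b=f(263.4,160,.184);print(a,b,np.degrees(np.arctan2(*(a-b)[[1,0]])))
print(f(263.5,149.4,.138))
for c in [(225,400),(232,130),(297,400)]: print(c,f(210+c[0]/5,130+c[1]/5,.184))
```

```text
cap [0.46195626 0.09636221 0.138     ]
[0.48829882 0.09620417 0.184     ] [0.43896952 0.09546698 0.184     ] 0.8561824077123081
[0.43780124 0.09675445 0.138     ]
(225, 400) [0.48555051 0.08971876 0.184     ]
(232, 130) [0.43564534 0.08930025 0.184     ]
(297, 400) [0.48514032 0.10282129 0.184     ]
```

```bash
python3 -m handwheel '{"grip":[0.06,0.06,0.06,0.06,0.06,0.06],"travel":[[0.002,0.004,-0.02],[0.002,0.004,-0.02],[0,0,-0.02],[0,0,-0.02],[0,0,-0.015],[0,0,0]],"rotation":[[0,0.004,-0.008],[0,0.004,-0.008],[0,0,0],[0,0,0],[0,0,0],[0,0,0]]}'
python3 - <<'E'
from h import *
s=sense();print(s['tcp_pos'],yaw(s),s['ft_force'],s['ft_torque'])
p,d=snap('wrist','w2');cv2.imwrite('pics/w2c.png',cv2.resize(cv2.imread('pics/w2.png')[100:340,140:380],None,fx=2.5,fy=2.5))
E
```

```text
t: 3.05
tcp_pos: [0.4584, 0.1058, 0.1965]
tcp_rot: [0.0, 0.696, 0.718, 0.001]
ft_force: [-0.1, -0.1, -0.8]
grip_width: 0.704
[0.45838768 0.10584026 0.19653858] (np.float64(91.76431070975522), array([ 0.00180744,  0.00146773, -0.99999729])) [-0.06460952 -0.06134938 -0.83854159] [-0.00089153 -0.00584766  0.0248931 ]
```

View pics/w2c.png

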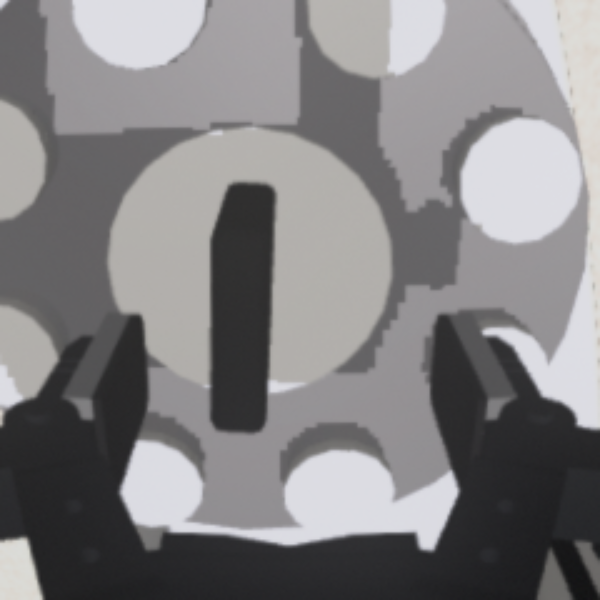

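```bash
python3 -m handwheel '{"grip":[0.06,0.06,0.06,0.06],"travel":[[0,0,0],[0.0035,-0.010,0],[0,0,0],[0,0,0]],"rotation":[[0,0,0],[0,0,-0.018],[0,0,0],[0,0,0]]}'
python3 - <<'E'
from h import *
s=sense();print(s['tcp_pos'],yaw(s),s['qvel'].round(3))
p,d=snap('wrist','w3');cv2.imwrite('pics/w3c.png',cv2.resize(cv2.imread('pics/w3.png')[100:340,140:380],None,fx=2.5,fy=2.5))
f=wristmap(s)
a=cv2.imread('pics/w3.png').max(2)
for v in range(175,275,6):
    r=np.nonzero(a[v,215:290]<60)[0]+215; 
    if len(r): print(v,r[0],r[-1],f(r[0]-.5,v,.184)[:2].round(4),f(r[-1]+.5,v,.184)[:2].round(4))
E
```

```text
t: 3.5
tcp_pos: [0.4648, 0.0956, 0.2021]
tcp_rot: [0.003, 0.703, 0.711, 0.004]
ft_force: [-0.3, 0.1, -0.1]
grip_width: 0.701
[0.46482886 0.09558363 0.20205512] (np.float64(90.69750776456407), array([ 0.01033002,  0.00170496, -0.99994519])) [-0.013 -0.004 -0.014 -0.007  0.     0.001]
175 244 264 [0.4353 0.0888] [0.4351 0.1004]
181 244 265 [0.4387 0.0888] [0.4386 0.101 ]
187 243 265 [0.4423 0.0882] [0.4421 0.1011]
193 243 264 [0.4458 0.0882] [0.4457 0.1006]
199 243 264 [0.4494 0.0882] [0.4493 0.1007]
205 243 264 [0.4531 0.0882] [0.4529 0.1008]
211 243 264 [0.4568 0.0882] [0.4566 0.1009]
217 243 263 [0.4605 0.0882] [0.4604 0.1004]
223 243 263 [0.4644 0.0882] [0.4642 0.1005]
229 243 263 [0.4683 0.0882] [0.4681 0.1006]
235 243 263 [0.4723 0.0882] [0.4721 0.1007]
241 243 262 [0.4763 0.0881] [0.4762 0.1002]
247 243 262 [0.4805 0.0881] [0.4803 0.1003]
253 243 262 [0.4847 0.0881] [0.4846 0.1004]
```

View pics/w3c.png

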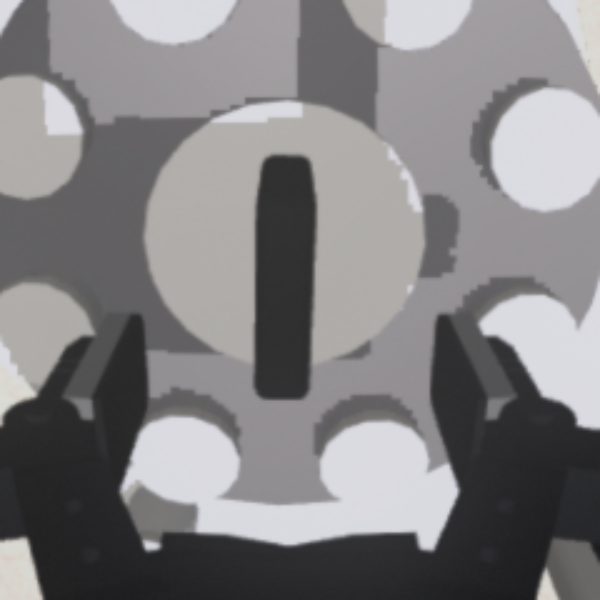

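The bar is upright in the image, from about (255, 162) to (253, 259). Its centre is about (0.4615, 0.0945) with yaw near 0. I'll centre on it and descend.

```bash
python3 -m handwheel '{"grip":[0.045,0.045,0.045,0.045,0.045,0.045],"travel":[[-0.003,-0.001,0],[0,0,-0.015],[0,0,-0.015],[0,0,-0.008],[0,0,0],[0,0,0]],"rotation":[[0,0.008,-0.006],[0,0,0],[0,0,0],[0,0,0],[0,0,0],[0,0,0]]}'
python3 - <<'E'
from h import *
s=sense();print(s['tcp_pos'],yaw(s),s['qvel'].round(3),s['ft_force'],s['ft_torque'])
E
```

```text
t: 4.15
tcp_pos: [0.4606, 0.0943, 0.1595]
tcp_rot: [-0.001, 0.705, 0.709, 0.0]
ft_force: [1.1, 0.6, -0.2]
grip_width: 0.528
[0.46057787 0.09427947 0.15948661] (np.float64(90.2930669914313), array([-4.66776884e-04,  1.66044930e-03, -9.99998513e-01])) [-0.     0.009  0.015  0.001 -0.004  0.002] [ 1.0894793   0.59454119 -0.21183466] [-0.07806772 -0.02422166  0.03870483]
```

```bash
python3 -m handwheel '{"grip":[0.045,0.045,0.03,0.02,0.015,0.01,0.005,0.0,0.0,0.0],"travel":[[0.001,0,-0.005],[0,0,0],[0,0,0],[0,0,0],[0,0,0],[0,0,0],[0,0,0],[0,0,0],[0,0,0],[0,0,0]],"rotation":[[0,0,-0.005],[0,0,0],[0,0,0],[0,0,0],[0,0,0],[0,0,0],[0,0,0],[0,0,0],[0,0,0],[0,0,0]]}' 60
python3 - <<'E'
from h import *
s=sense();print(s['tcp_pos'],yaw(s),s['qvel'].round(3),s['ft_force'],s['ft_torque'])
E
```

```text
t: 5.15
tcp_pos: [0.4625, 0.0943, 0.1553]
tcp_rot: [0.0, 0.707, 0.707, 0.001]
ft_force: [0.0, 0.5, 0.1]
grip_width: 0.153
[0.46246877 0.09429609 0.15531604] (np.float64(89.99100485167668), array([ 0.00179803,  0.00148014, -0.99999729])) [-0.001  0.001  0.001  0.002 -0.    -0.002] [0.03749601 0.48283033 0.13134681] [-0.06807297  0.00600328  0.03137221]
```

```bash
for i in 1; do python3 -m handwheel '{"grip":[0,0],"travel":[[0,0,-0.001],[0,0,-0.001]],"rotation":[[0,0,0],[0,0,0]]}'
python3 -m handwheel '{"grip":[0],"travel":[[0,0,-0.002]],"rotation":[[0,0,0]]}'; done
python3 -c "
from h import *
s=sense();print(s['tcp_pos'],yaw(s),s['ft_force'],s['ft_torque'])"
```

```text
t: 5.35
tcp_pos: [0.4627, 0.0943, 0.1552]
tcp_rot: [0.0, 0.707, 0.707, 0.001]
ft_force: [-3.3, 0.2, 5.6]
grip_width: 0.146
t: 5.45
tcp_pos: [0.4629, 0.0944, 0.1551]
tcp_rot: [0.0, 0.707, 0.707, 0.001]
ft_force: [-7.1, 0.0, 11.4]
grip_width: 0.15
[0.46287628 0.09436911 0.15507093] (np.float64(90.00547539282108), array([ 0.00157205,  0.0012385 , -0.999998  ])) [-7.11952115  0.04638916 11.38621499] [-0.12603771  1.15996362 -0.00521023]
```

```bash
python3 -m handwheel '{"grip":[0,0],"travel":[[-0.0005,0,-0.001],[0,0,-0.001]],"rotation":[[0,0,-0.03],[0,0,-0.03]]}'
python3 -c "
from h import *
s=sense();print(s['tcp_pos'],yaw(s),s['ft_force'],s['ft_torque'])"
python3 -m handwheel '{"grip":[0,0],"travel":[[0,0,-0.001],[0,0,-0.001]],"rotation":[[0,0,-0.03],[0,0,-0.03]]}'
python3 -c "
from h import *
s=sense();print(s['tcp_pos'],yaw(s),s['ft_force'],s['ft_torque'])"
```

```text
t: 5.65
tcp_pos: [0.463, 0.0946, 0.1552]
tcp_rot: [0.001, 0.729, 0.685, 0.002]
ft_force: [-0.9, -0.2, 2.4]
grip_width: 0.156
[0.46304114 0.09459855 0.15517282] (np.float64(86.4774818707238), array([ 0.00325929,  0.00159976, -0.99999341])) [-0.86201064 -0.16339594  2.43187173] [0.04490635 0.39180173 0.06814234]
t: 5.85
tcp_pos: [0.4636, 0.0949, 0.1552]
tcp_rot: [0.001, 0.749, 0.662, 0.002]
ft_force: [-1.7, 0.7, 4.0]
grip_width: 0.153
[0.46364535 0.09487456 0.15516945] (np.float64(82.92454860140037), array([ 0.00465983,  0.00186764, -0.9999874 ])) [-1.67901405  0.73057731  4.01448269] [-0.00091236  0.41828305  0.01853255]
```

```bash
python3 -m handwheel '{"grip":[0,0,0,0],"travel":[[-0.0005,0,-0.001],[-0.0005,0,-0.001],[-0.0002,0,-0.001],[-0.0002,0,-0.001]],"rotation":[[0,0.002,-0.03],[0,0.002,-0.03],[0,0.001,-0.03],[0,0.001,-0.03]]}'
python3 -c "
from h import *
s=sense();print(s['tcp_pos'],yaw(s),s['ft_force'],s['ft_torque'])"
python3 -m handwheel '{"grip":[0,0],"travel":[[-0.0002,0,-0.001],[-0.0002,0,-0.001]],"rotation":[[0,0.001,-0.03],[0,0.001,-0.03]]}'
python3 -c "
from h import *
s=sense();print(s['tcp_pos'],yaw(s),s['ft_force'],s['ft_torque'])"
```

```text
t: 6.25
tcp_pos: [0.4641, 0.0951, 0.1552]
tcp_rot: [0.0, 0.789, 0.614, 0.002]
ft_force: [-1.9, -0.6, 3.8]
grip_width: 0.151
[0.46414672 0.09509329 0.15519163] (np.float64(75.82396484242126), array([ 0.00341346,  0.001576  , -0.99999293])) [-1.8865567  -0.57973457  3.78982934] [-0.02915572  0.36092928  0.04188302]
t: 6.45
tcp_pos: [0.4643, 0.0951, 0.1552]
tcp_rot: [0.0, 0.808, 0.59, 0.001]
ft_force: [-1.4, -0.5, 3.7]
grip_width: 0.157
[0.4642756  0.09506046 0.15519294] (np.float64(72.27881347739797), array([ 0.00249594,  0.00106654, -0.99999632])) [-1.408583   -0.47976069  3.70569572] [-0.07538848  0.45318104  0.09454296]
```

```bash
cat > st.py <<'E'
from h import *
s=sense();y=yaw(s);print('  z %.4f yaw %.1f tilt %s F %s T %s'%(s['tcp_pos'][2],y[0],y[1][:2].round(4),s['ft_force'].round(1),s['ft_torque'].round(2)))
E
python3 -m handwheel '{"grip":[0,0],"travel":[[-0.0006,0,-0.001],[-0.0006,0,-0.001]],"rotation":[[0,0.001,-0.03],[0,0.001,-0.03]]}'; python3 st.py
python3 -m handwheel '{"grip":[0,0],"travel":[[-0.0006,0,-0.001],[-0.0006,0,-0.001]],"rotation":[[0,0.001,-0.03],[0,0.001,-0.03]]}'; python3 st.py
```

```text
t: 6.65
tcp_pos: [0.4641, 0.0951, 0.1552]
tcp_rot: [0.001, 0.825, 0.564, 0.002]
ft_force: [-0.5, -0.8, 2.6]
grip_width: 0.16
  z 0.1552 yaw 68.7 tilt [0.0032 0.0008] F [-0.5 -0.8  2.6] T [-0.06  0.1   0.06]
t: 6.85
tcp_pos: [0.4642, 0.0951, 0.1552]
tcp_rot: [0.001, 0.843, 0.539, 0.002]
ft_force: [-0.3, -0.6, 3.6]
grip_width: 0.152
  z 0.1552 yaw 65.2 tilt [0.0044 0.0005] F [-0.3 -0.6  3.6] T [-0.04  0.19  0.07]
```

```bash
python3 -m handwheel '{"grip":[0,0],"travel":[[-0.0006,0,-0.001],[-0.0006,0,-0.001]],"rotation":[[0,0.001,-0.03],[0,0.001,-0.03]]}'; python3 st.py
```

```text
t: 7.05
tcp_pos: [0.4641, 0.0951, 0.1552]
tcp_rot: [0.001, 0.859, 0.512, 0.002]
ft_force: [-0.6, -0.6, 3.3]
grip_width: 0.152
  z 0.1552 yaw 61.6 tilt [0.0054 0.0003] F [-0.6 -0.6  3.3] T [-0.02  0.13  0.07]
```

```bash
python3 -m handwheel '{"grip":[0,0,0],"travel":[[-0.0006,0,-0.001],[-0.0006,0,-0.001],[-0.0006,0,-0.001]],"rotation":[[0,0.002,-0.03],[0,0.002,-0.03],[0,0.002,-0.03]]}'; python3 st.py
```

```text
t: 7.35
tcp_pos: [0.4643, 0.0953, 0.1549]
tcp_rot: [0.001, 0.882, 0.472, 0.002]
ft_force: [0.0, 0.0, 1.4]
grip_width: 0.155
  z 0.1549 yaw 56.3 tilt [0.0046 0.0002] F [0.  0.  1.4] T [-0.13  0.03  0.03]
```

```bash
python3 -m handwheel '{"grip":[0,0],"travel":[[-0.0006,0,-0.001],[-0.0006,0,-0.001]],"rotation":[[0,0.002,-0.03],[0,0.002,-0.03]]}'; python3 st.py
```

```text
t: 7.55
tcp_pos: [0.4642, 0.0952, 0.1541]
tcp_rot: [0.001, 0.896, 0.444, 0.002]
ft_force: [0.4, 0.3, 0.3]
grip_width: 0.155
  z 0.1541 yaw 52.7 tilt [ 0.0038 -0.0002] F [0.4 0.3 0.3] T [-0.06 -0.12 -0.04]
```

The hub is sinking: z has fallen 1.1 mm and the upward force has vanished. I'll stop turning and press straight down.

```bash
python3 -m handwheel '{"grip":[0,0,0,0],"travel":[[-0.0002,0,-0.0015],[-0.0002,0,-0.0015],[-0.0002,0,-0.0015],[-0.0002,0,-0.0015]],"rotation":[[0,0.002,0],[0,0.001,0],[0,0,0],[0,0,0]]}'; python3 st.py
```

```text
t: 7.95
tcp_pos: [0.4643, 0.0947, 0.1522]
tcp_rot: [0.001, 0.896, 0.444, 0.0]
ft_force: [-3.5, -0.4, 8.0]
grip_width: 0.151
  z 0.1522 yaw 52.7 tilt [ 0.0016 -0.0017] F [-3.5 -0.4  8. ] T [-0.08  0.63 -0.17]
```

```bash
python3 -m handwheel '{"grip":[0,0],"travel":[[-0.001,0.0003,-0.0015],[-0.0005,0,-0.0015]],"rotation":[[0,0.001,0],[0,0,0]]}'; python3 st.py
```

```text
t: 8.15
tcp_pos: [0.4642, 0.0947, 0.152]
tcp_rot: [0.002, 0.896, 0.444, 0.001]
ft_force: [-2.5, -0.4, 8.1]
grip_width: 0.153
  z 0.1520 yaw 52.7 tilt [ 0.0037 -0.0024] F [-2.5 -0.4  8.1] T [-0.1   0.49 -0.25]
```

Torque about z is −0.25 N m on the tool, so the slot's flank is pulling clockwise. I'll ease about 1–2° further clockwise while pressing.

```bash
python3 -m handwheel '{"grip":[0,0],"travel":[[-0.0003,0,-0.001],[-0.0003,0,-0.001]],"rotation":[[0,0.001,-0.015],[0,0.001,-0.01]]}'; python3 st.py
```

```text
t: 8.35
tcp_pos: [0.4641, 0.0948, 0.1512]
tcp_rot: [0.002, 0.902, 0.433, 0.001]
ft_force: [-0.6, 0.1, 2.1]
grip_width: 0.153
  z 0.1512 yaw 51.3 tilt [ 0.0029 -0.0021] F [-0.6  0.1  2.1] T [ 0.01  0.01 -0.03]
```

Freed; pressing on.

```bash
python3 -m handwheel '{"grip":[0,0,0],"travel":[[-0.0003,0,-0.0015],[-0.0003,0,-0.0015],[-0.0003,0,-0.0015]],"rotation":[[0,0.001,-0.005],[0,0.001,0],[0,0.001,0]]}'; python3 st.py
```

```text
t: 8.65
tcp_pos: [0.4642, 0.0948, 0.1474]
tcp_rot: [0.001, 0.903, 0.431, 0.001]
ft_force: [-0.3, 0.9, 5.4]
grip_width: 0.154
  z 0.1474 yaw 51.0 tilt [ 0.0024 -0.0019] F [-0.3  0.9  5.4] T [-0.    0.13 -0.02]
```

```bash
python3 -m handwheel '{"grip":[0,0,0],"travel":[[-0.0003,0,-0.002],[-0.0003,0,-0.0025],[-0.0003,0,-0.0025]],"rotation":[[0,0.001,0],[0,0.001,0],[0,0.001,0]]}'; python3 st.py
```

```text
t: 8.95
tcp_pos: [0.4645, 0.0949, 0.1431]
tcp_rot: [0.001, 0.902, 0.431, 0.0]
ft_force: [-3.1, -0.1, 10.0]
grip_width: 0.152
  z 0.1431 yaw 51.0 tilt [ 0.0014 -0.0021] F [-3.1 -0.1 10. ] T [-0.15  0.65 -0.06]
```

```bash
python3 -m handwheel '{"grip":[0,0],"travel":[[-0.0008,0,-0.0025],[-0.0005,0,-0.0025]],"rotation":[[0,0,0],[0,0,0]]}'; python3 st.py
```

```text
t: 9.15
tcp_pos: [0.4645, 0.0949, 0.1422]
tcp_rot: [0.002, 0.902, 0.431, 0.001]
ft_force: [-6.4, -1.2, 18.1]
grip_width: 0.155
  z 0.1422 yaw 51.1 tilt [ 0.0035 -0.0024] F [-6.4 -1.2 18.1] T [-0.14  1.36 -0.09]
```

Bottomed: 13.1 mm down. Now I'll turn on under the same pressure.

```bash
python3 -m handwheel '{"grip":[0,0],"travel":[[-0.0005,0,-0.002],[-0.0005,0,-0.002]],"rotation":[[0,0.001,-0.02],[0,0.001,-0.02]]}'; python3 st.py
```

```text
t: 9.35
tcp_pos: [0.4645, 0.0949, 0.1423]
tcp_rot: [0.002, 0.911, 0.413, 0.001]
ft_force: [-3.8, -1.9, 11.5]
grip_width: 0.152
  z 0.1423 yaw 48.7 tilt [ 0.0029 -0.0028] F [-3.8 -1.9 11.5] T [-0.11  0.87  0.02]
```

```bash
python3 -m handwheel '{"grip":[0,0,0],"travel":[[-0.0005,0.0002,-0.0022],[-0.0005,0.0002,-0.0022],[-0.0005,0.0002,-0.0022]],"rotation":[[0,0.001,-0.03],[0,0.001,-0.03],[0,0.001,-0.03]]}'; python3 st.py
```

```text
t: 9.65
tcp_pos: [0.4647, 0.0951, 0.1423]
tcp_rot: [0.003, 0.929, 0.37, -0.0]
ft_force: [-4.4, -0.6, 13.2]
grip_width: 0.15
  z 0.1423 yaw 43.5 tilt [ 0.0019 -0.005 ] F [-4.4 -0.6 13.2] T [-0.19  0.92  0.04]
```

```bash
python3 -m handwheel '{"grip":[0,0,0],"travel":[[-0.0005,0.0002,-0.0022],[-0.0005,0.0002,-0.0022],[-0.0005,0.0002,-0.0022]],"rotation":[[0,0.001,-0.03],[0,0.001,-0.03],[0,0.001,-0.03]]}'; python3 st.py
```

```text
t: 9.95
tcp_pos: [0.4649, 0.0951, 0.1423]
tcp_rot: [0.003, 0.945, 0.327, -0.001]
ft_force: [-4.8, -1.9, 12.5]
grip_width: 0.157
  z 0.1423 yaw 38.2 tilt [ 0.0006 -0.0072] F [-4.8 -1.9 12.5] T [-0.18  0.97  0.06]
```

```bash
python3 -m handwheel '{"grip":[0,0,0],"travel":[[-0.0006,0,-0.0022],[-0.0006,0,-0.0022],[-0.0006,0,-0.0022]],"rotation":[[0.002,0,-0.03],[0.002,0,-0.03],[0.002,0,-0.03]]}'; python3 st.py
```

```text
t: 10.25
tcp_pos: [0.4648, 0.0949, 0.1423]
tcp_rot: [0.002, 0.959, 0.283, 0.001]
ft_force: [-3.7, -0.4, 13.0]
grip_width: 0.156
  z 0.1423 yaw 32.9 tilt [ 0.0026 -0.0025] F [-3.7 -0.4 13. ] T [-0.15  0.92  0.02]
```

```bash
python3 -m handwheel '{"grip":[0,0,0],"travel":[[-0.0006,0,-0.0022],[-0.0006,0,-0.0022],[-0.0006,0,-0.0022]],"rotation":[[0.002,0,-0.03],[0.002,0,-0.03],[0.002,0,-0.03]]}'; python3 st.py
```

```text
t: 10.55
tcp_pos: [0.4646, 0.0947, 0.1423]
tcp_rot: [-0.0, 0.971, 0.239, 0.003]
ft_force: [-4.9, -1.0, 13.4]
grip_width: 0.156
  z 0.1423 yaw 27.6 tilt [0.0049 0.002 ] F [-4.9 -1.  13.4] T [-0.27  0.94  0.05]
```

```bash
python3 -m handwheel '{"grip":[0,0,0],"travel":[[-0.0006,0,-0.0022],[-0.0006,0,-0.0022],[-0.0006,0,-0.0022]],"rotation":[[0.002,0,-0.03],[0.002,0,-0.03],[0.002,0,-0.03]]}'; python3 st.py
```

```text
t: 10.85
tcp_pos: [0.4645, 0.0945, 0.1423]
tcp_rot: [-0.002, 0.981, 0.194, 0.004]
ft_force: [-3.8, 0.1, 12.5]
grip_width: 0.152
  z 0.1423 yaw 22.3 tilt [0.0076 0.006 ] F [-3.8  0.1 12.5] T [-0.32  1.04  0.05]
```

```bash
python3 -m handwheel '{"grip":[0,0,0],"travel":[[-0.0005,0,-0.0022],[-0.0005,0,-0.0022],[-0.0005,0,-0.0022]],"rotation":[[-0.001,0.002,-0.025],[-0.001,0.002,-0.025],[-0.001,0.002,-0.025]]}'; python3 st.py
```

```text
t: 11.15
tcp_pos: [0.4647, 0.0946, 0.1423]
tcp_rot: [-0.0, 0.988, 0.156, 0.002]
ft_force: [-4.3, -1.3, 13.0]
grip_width: 0.155
  z 0.1423 yaw 18.0 tilt [0.0047 0.0017] F [-4.3 -1.3 13. ] T [-0.16  0.94  0.06]
```

```bash
python3 -m handwheel '{"grip":[0,0],"travel":[[-0.0005,0,-0.0022],[-0.0005,0,-0.0022]],"rotation":[[-0.001,0.002,-0.02],[-0.001,0.002,-0.02]]}'; python3 st.py
```

```text
t: 11.35
tcp_pos: [0.465, 0.0947, 0.1423]
tcp_rot: [0.001, 0.991, 0.136, 0.001]
ft_force: [-3.4, 0.1, 12.6]
grip_width: 0.152
  z 0.1423 yaw 15.6 tilt [ 0.0026 -0.0011] F [-3.4  0.1 12.6] T [-0.17  0.99  0.01]
```

```bash
python3 -m handwheel '{"grip":[0,0,0],"travel":[[0,0,0],[0,0,0.0005],[0,0,0.0005]],"rotation":[[0,0,0],[0,0,0],[0,0,0]]}'; python3 st.py;  python3 -m handwheel '{"grip":[0,0,0],"travel":[[0,0,0.0005],[0,0,0.0005],[0,0,0.0005]],"rotation":[[0,0,0],[0,0,0],[0,0,0]]}'; python3 st.py
```

```text
t: 11.65
tcp_pos: [0.4646, 0.0947, 0.1446]
tcp_rot: [0.001, 0.991, 0.136, 0.0]
ft_force: [0.6, -0.9, -1.6]
grip_width: 0.155
  z 0.1446 yaw 15.7 tilt [ 0.001  -0.0018] F [ 0.6 -0.9 -1.6] T [-0.03 -0.25 -0.03]
t: 11.95
tcp_pos: [0.4646, 0.0947, 0.1446]
tcp_rot: [0.001, 0.991, 0.136, 0.0]
ft_force: [1.6, -0.5, -0.6]
grip_width: 0.147
  z 0.1446 yaw 15.7 tilt [ 0.0012 -0.0017] F [ 1.6 -0.5 -0.6] T [-0.04 -0.39 -0.03]
```

It rose 2.3 mm to the locked height (86.3) and held there against a slight pull. Releasing now.

```bash
python3 -m handwheel '{"grip":[0.02,0.03,0.045,0.045,0.045],"travel":[[0,0,0],[0,0,0],[0,0,0],[0,0,0],[0,0,0]],"rotation":[[0,0,0],[0,0,0],[0,0,0],[0,0,0],[0,0,0]]}'; python3 st.py;  python3 -m handwheel '{"grip":[0.045,0.045,0.045,0.045,0.045,0.045,0.045,0.045],"travel":[[0,0,0.005],[0,0,0.01],[0,0,0.02],[0,0,0.02],[0,0,0.02],[0,0,0.02],[0,0,0.01],[0,0,0]],"rotation":[[0,0,0],[0,0,0],[0,0,0],[0,0,0],[0,0,0],[0,0,0],[0,0,0],[0,0,0]]}'; python3 st.py
python3 - <<'E'
from h import *
snap('wrist','w9');snap('scene','s9');p,d=snap('top','t9')
s=sense();print(s['t'],s['tcp_pos'])
E
```

```text
t: 12.45
tcp_pos: [0.463, 0.0948, 0.143]
tcp_rot: [0.001, 0.991, 0.136, -0.002]
ft_force: [0.3, -0.7, -0.5]
grip_width: 0.526
  z 0.1430 yaw 15.7 tilt [-0.0034 -0.0016] F [ 0.3 -0.7 -0.5] T [0.03 0.   0.03]
t: 13.25
tcp_pos: [0.4626, 0.0948, 0.257]
tcp_rot: [0.001, 0.991, 0.137, -0.0]
ft_force: [-0.1, 0.1, 0.0]
grip_width: 0.525
  z 0.2570 yaw 15.7 tilt [-0.0003 -0.0014] F [-0.1  0.1  0. ] T [ 0.    0.08 -0.03]
13.4 [0.46140205 0.09469018 0.25391546]
```

View pics/w9.png

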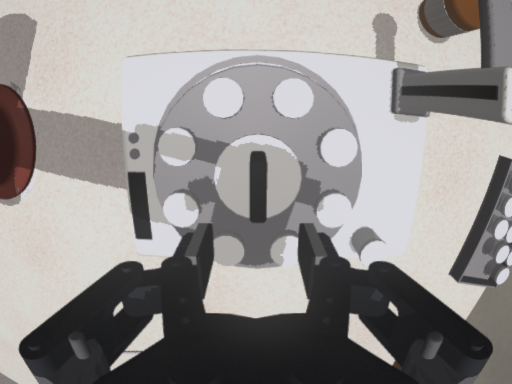

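View pics/s9.png

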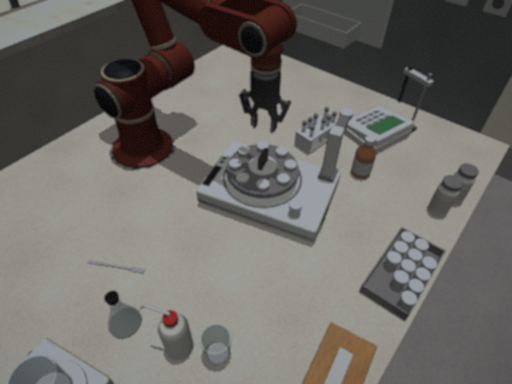

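The spare cup at (374, 252) in the wrist picture and the other bench items look undisturbed, and the bar at (258, 186) has turned. I'll check the height by depth.

Run:
```python
from h import *
s=sense();m=camera_model('wrist');T=np.array(m['tool_from_camera']);q=s['tcp_rot'];Rt=R.from_quat(np.array(q)[[1,2,3,0]]).as_matrix()
d=np.load('pics/w9.npy')
def pt(u,v):
    z=d[v,u];x=u-m['cx'];y=v-m['cy'];r=np.hypot(x,y);th=r/m['fx'];k=z*np.tan(th)/r
    return (Rt@(T[:3,:3]@np.array([x*k,y*k,z])+T[:3,3])+s['tcp_pos'])
for n,u,v in [('bench',60,260),('deck',140,90),('deck',380,150),('cap',235,175),('cap',285,175),('cup',223,98),('cup',293,98),('cup',338,147),('cup',178,147),('bartop',258,205)]: print(n,pt(u,v).round(4))
```

```text
bench [ 0.1635 -0.1885 -0.002 ]
deck [0.3096 0.1428 0.0662]
deck [0.5987 0.1514 0.0657]
cap [0.4422 0.0898 0.1225]
cap [0.4878 0.1029 0.1231]
cup [0.4135 0.1571 0.1287]
cup [0.4733 0.174  0.1291]
cup [0.5269 0.1436 0.1287]
cup [0.3845 0.1037 0.1312]
bartop [0.4665 0.0835 0.1702]
```

With the −4 mm offset seen on the deck (66 vs 70 mm), the cap is at 127 mm and the cups at 133 mm, which puts the origin at 86 mm: locked.

```bash
python3 -c "
from bench import *
print(sign_off())"
```

```text
the job is handed in; nothing more can be done
None
```

The carousel is coupled and locked, and it stays down with the gripper clear of it. I handed the job in at about 13.4 s of the 64 s allowed.

- **Finding the pin:** I gripped the bar knob and turned it clockwise under about 2–5 N. The hub began to drop after about 34–37°. It held up about 3 mm down against the slot's edge, with 8 N of push and 0.25 N m of twist. Another 1.5° clockwise freed it.
- **Pressing and locking:** I pressed it down to 13.1 mm. I then turned it on 35.5° under about 13 N. The stop was not reached; it locks from 25°.
- **Forces:** The largest readings were 18 N of push, at the bottom, and 0.25 N m of twist. I read forces only between calls, so brief peaks in between would not show.

**Last checks:**
- **Lock:** With the push eased off, it rose 2.3 mm to about 86 mm and held there against a slight upward pull.
- **Height after release:** The wrist depth readings ran about 4 mm low, judging by the deck (66 instead of 70 mm). Corrected for that, they also give about 86 mm.
- **Other things:** Nothing else looked moved in the scene and wrist pictures. I judged this by eye only.

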